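# Put the straight pipe coupling away in the sliding-cover case

### The arm

A 6-joint arm with a two-finger parallel gripper is mounted at the origin on the work surface. World frame = base frame: x ahead of the robot, y to its left, z up, the work surface at z = 0. Lengths are in mm, angles in rad, forces in N, time in s.
With the tool pointing down it reaches from about 275 to 1000 mm from the base axis. Payload 8.4 kg.
Tool frame: the origin (TCP) lies on the centre line of the jaws, within the pads' length; the fingertips stand 17 mm ahead of it and the grasp point (between the pads) lies 2 mm behind it; z points along the fingers, y is the line along which they close (so a half turn about z gives the same grasp; the last joint's range is limited). The gripper opens to 85 mm and grips with 20 to 120 N. Pads are 22 mm wide; open, the fingers measure 114 mm over their backs; the gripper's body (76 mm by 85 mm) begins 54 mm behind the grasp point. The pads swing forward as they close: fully open they stand 13 mm farther back than shut.
Start: joints at [-0.002, 0.353, 1.633, -0, 1.155, -0.002], TCP at [625.002, -0, 248.281] pointing down, gripper open.
Joint ranges: [-2.63, 2.63], [-0.92, 2.1], [0.06, 2.66], [-1.3, 4.44], [0, 2.69], [-3.02, 3.02]. Speed limits (rad/s): [2.22, 2.22, 2.79, 3.14, 3.14, 3.14].

### API

Orientations are given as [roll, pitch, yaw] about the fixed x, y, z axes, in that order (R = Rz(yaw) Ry(pitch) Rx(roll)).
In Python, from rig import r, eyes gives the robot as it stands. The module is installed in compiled form; this text tells all that it offers.
- The arm moves only by the shell command python3 -m inch 'ROWS' [FORCE]. ROWS is JSON, a list of rows, each a list of 7 numbers: the shift along the tool's x, y, z in m, then the turn, a rotation vector about the tool's x, y, z in degrees, then the closure, from -1 (fully open) to 1 (shut). In form: [[x, y, z, rx, ry, rz, gripper], ...]. A call has 1 to 8 rows; each row shifts and turns the commanded pose from where the row before left it, along the tool's axes as they then stand; what a row does not reach is not made up. A row lasts 1/10 s, in which the tool goes at most 50 mm and 8.59 degrees, less where a joint would pass 70% of its speed; a pose out of reach is approached as far as the arm can. A call with a gripper value outside its range is refused whole. The fingers move at their own pace and stop on an object; FORCE is the grip in N (left out, the last holds). Time passes only in rows, so rows that do not move let the fingers close. It gives the time, the measured TCP pose, the force, the opening and the grip force at its end, in the units of the state.
- r.sense(): the state, without advancing time (a new reading comes with each control period).
- eyes.grab_frame(name): name is "scene" or "side" or "wrist"; returns a dict with "img" (384x512x3 uint8, blue, green, red), "fx", "fy", "cx", "cy" (pixels), "R" (3x3) and "t" (3): a world point X has camera coordinates R X + t; the wrist camera has in their place "hand_eye" (4x4, takes a point from camera to tool coordinates, whose origin is the TCP and whose axes are the flange's). Camera axes: x right, y down, z forward; pixel columns grow to the right and rows downward; lengths in mm; the calibration is good to about 2 mm. A picture is of the moment at which its call begins: read the wrist's pose just before it. There is no depth.
- r.sign_off(): hands the job in; it is judged then, once.
The state is a dict: "clock": time; "qpos": joint angles; "qvel": joint speeds; "joint_efforts": joint torques, N m; "eef_pos": TCP position; "tcp_rot": TCP orientation; "contact_force": force on the tool from outside, world axes, zero at the start; "wrist_torque": the same for the moment, N m; "opening": opening from 0.0 (shut) to 1.0 (fully open); "grasp_force": force on a finger pad.
Only numpy, scipy, OpenCV 4.12 (cv2) and the standard library are available. Lean on these libraries where they do the work, as an engineer would, in place of code of your own. Each camera call takes 0.05 s, during which the arm holds its last target. There are 200 camera calls.

### The job

Slide back the cover of the plumber's small-parts case, lay the straight brass coupling inside (not the elbow or the tee), let go of it, and slide the cover fully shut again.

Things in the scene. Friction and masses are not known exactly. Their poses are not given: they have to be found in the camera images.
- case: Fixed grey plastic case, left or right of the middle: 200 mm along its x, 130 mm along its y, side walls 59 mm high. Origin: centre of its underside, z up. Inside 190 x 120 mm (111 mm between lips atop the side walls), floor 6 mm above the origin, 42 mm deep under the cover. With the cover fully back it is open from x = -95 to +26 mm (middle of the opening: x = -35 mm, y = 0).
- cover (a joint): How far the flat black cover (192 x 118 x 5 mm, top 53 mm above the worktop) has slid open along the case's +x, in m: 0 fully shut, 0.12 fully back, with a stop at both ends. Starts 0 to 25 mm open. About 1.5 N of friction; it stays where left and cannot lift off. Fully back it overhangs the case's +x end by 118 mm.
- cover_grip (a point): Grip point on the cover's upright aluminium handle bar: 14 mm thick along the case's x, 60 mm long along its y, 30 mm tall. The point is mid-bar, 22 mm above the cover and 8 mm below the bar's top (75 mm above the worktop), axes parallel to the case's. Cover shut: at x = -20 mm, y = 0 of the case; it moves with the cover.
- coupling: Straight brass pipe coupling lying on a 4 mm black rubber mat beside a right-angled brass elbow and a three-way brass tee: 70 mm long along its x, a 26 mm long eight-sided collar in the middle, 30 mm across its upright flats (its y) and 30 mm high, and 21 mm round ends. About 0.16 kg. Origin: middle of its underside, z up; any yaw. Grip the collar across y.
There are look-alikes about, which are no part of the job. What is shaped like the coupling but blue, purple or red is not meant.

How it is judged (in metres and radians):
On the way, in this order (a step that is already met when the one before it is completed fails the run):
1. the cover is slid back (more than 80 mm open) (value of joint cover above 0.08 m), for 0.1 s.
2. the coupling lies in the case, let go (x of coupling in the frame of case between -0.095 and 0.095 m and y of coupling in the frame of case between -0.06 and 0.06 m and z of coupling in the frame of case between 0 and 0.03 m and contact force between the fingers and coupling below 0.1 N and linear speed of coupling below 0.03 m/s), for 0.2 s.
3. the cover is slid shut (within 10 mm) (value of joint cover below 0.01 m), for 0.1 s.
At the end, for the whole second after the job is handed in: The straight coupling lies at rest on the case's floor, its origin within the case's inner walls and less than 30 mm above the case's underside, and the cover is at rest, shut to within 10 mm (x of coupling in the frame of case between -0.095 and 0.095 m and y of coupling in the frame of case between -0.06 and 0.06 m and z of coupling in the frame of case between 0 and 0.03 m and value of joint cover below 0.01 m and linear speed of coupling below 0.03 m/s and velocity of joint cover between -0.01 and 0.01 m/s); the robot touches nothing.
It also fails if it takes over 72 s, if anything falls off the work surface, if the arm or the gripper's body presses on something with over 40 N, if the wrist force passes 120 N, or if a joint passes its speed limit or range.

## Working session

There is one attempt and no reset: what is moved stays moved. The work goes in short steps, Python scripts to look and compute and a shell command to move; the robot and the scene stay as the last step left them, time stands still between calls to the robot, and variables do not carry over. Pictures are saved under pics/ and viewed, at most 10 in all, crops included, and the job is handed in when it is done.

```bash
mkdir -p pics
python3 - <<'E'
from rig import r,eyes
import cv2,numpy as np
ims=[]
for n in("scene","side"):
    f=eyes.grab_frame(n);cv2.imwrite(f"pics/{n}0.png",f["img"]);print(n,f["fx"],f["cx"],f["cy"],np.round(f["R"],3).tolist(),np.round(f["t"],1).tolist())
s=r.sense();print(s)
f=eyes.grab_frame("wrist");print(np.round(f["hand_eye"],3).tolist());cv2.imwrite("pics/w0.png",f["img"])
E
```

```text
scene 387.36312562138795 260.19804733003906 190.51522635865686 [[-0.168, 0.986, -0.016], [0.792, 0.125, -0.598], [-0.587, -0.113, -0.802]] [187.2, -474.0, 1535.2]
side 477.87971004598086 249.2195130885951 186.86090539008302 [[0.91, -0.415, 0.002], [-0.265, -0.584, -0.768], [0.32, 0.698, -0.641]] [-616.3, 208.4, 1029.4]
{'clock': 0.1, 'qpos': array([-2.44589774e-03,  3.53593487e-01,  1.63407361e+00, -1.47217204e-05,
        1.15521003e+00, -2.41164840e-03]), 'qvel': array([-0.00163936, -0.00276834, -0.0032217 ,  0.00051096,  0.00032279,
       -0.00138496]), 'joint_efforts': array([ 4.27485766e-04, -6.06356549e+01, -3.42817569e+01, -7.40920814e-05,
        3.91241178e-03, -4.99377973e-05]), 'eef_pos': array([ 6.24581760e+02, -3.20484109e-02,  2.47621705e+02]), 'tcp_rot': array([-3.14030815e+00,  1.03632282e-05,  1.57076804e+00]), 'contact_force': array([-0.41812161,  0.24971185, -0.13920693]), 'wrist_torque': array([0.01546772, 0.00053243, 0.00982491]), 'grasp_force': 0.0, 'opening': 0.9942878361397559}
[[0.001, -0.953, -0.304, 77.938], [1.0, 0.001, 0.001, 1.535], [-0.0, -0.304, 0.953, -126.428], [0.0, 0.0, 0.0, 1.0]]
```

View pics/scene0.png

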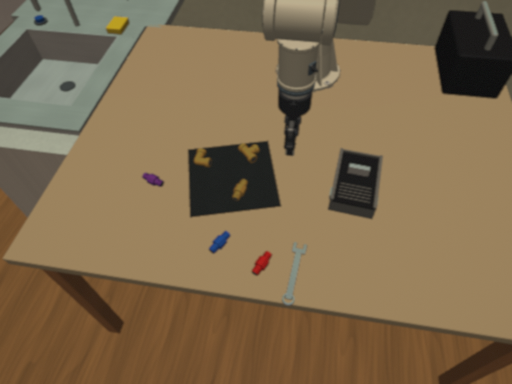

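View pics/side0.png

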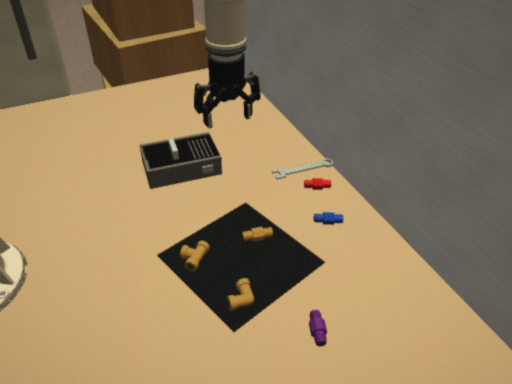

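Candidates: brass pieces on the mat at scene px (240,190) straight with middle collar, (202,157) bent = elbow, (249,151) three-way = tee; blue (220,242), red (262,263) and purple (153,180) are decoys. The first fits (side px (258,234)). The case is at scene (356,182), with its handle at (359,170) on the robot's side and ribs away from the robot. I'll confirm in an enlarged crop.

```bash
cat > h.py <<'E'
import numpy as np,cv2
from scipy.spatial.transform import Rotation as Ro
from rig import r,eyes
def grab(n):
    s=r.sense();f=eyes.grab_frame(n)
    if n=="wrist":
        H=np.array(f["hand_eye"]);T=np.eye(4);T[:3,:3]=Ro.from_euler('xyz',s["tcp_rot"]).as_matrix();T[:3,3]=s["eef_pos"]
        W=T@H; f["R"]=W[:3,:3].T; f["t"]=-f["R"]@W[:3,3]
    return f
def ray(f,uv,z):
    uv=np.atleast_2d(uv).astype(float);R=np.array(f["R"]);t=np.array(f["t"]);c=-R.T@t
    d=np.c_[(uv[:,0]-f["cx"])/f["fx"],(uv[:,1]-f["cy"])/f["fy"],np.ones(len(uv))]@R
    return c+d*((z-c[2])/d[:,2])[:,None]
def brass(f):
    h=cv2.cvtColor(f["img"],cv2.COLOR_BGR2HSV)
    return cv2.inRange(h,(8,150,60),(28,255,255))
E
python3 - <<'E'
from h import *
a=[]
for n,(x,y) in(("scene",(180,135)),("side",(150,195))):
    f=grab(n);m=brass(f)
    k,l,st,c=cv2.connectedComponentsWithStats(m)
    for i in range(1,k):
        if 60<st[i,4]<1500: print(n,st[i,4],c[i].round(),ray(f,c[i],19).round().tolist())
    w,hh=(110,90) if n=="scene" else (180,140)
    a.append(cv2.resize(f["img"][y:y+hh,x:x+w],(390,300),interpolation=cv2.INTER_CUBIC))
    if n=="scene": a.append(cv2.resize(f["img"][140:225,315:400],(390,300),interpolation=cv2.INTER_CUBIC)); print("case",ray(f,[[343,150],[382,155],[372,215],[330,207],[359,170]],59).round().tolist())
w=cv2.resize(cv2.imread("pics/w0.png"),(390,300));
cv2.imwrite("pics/c1.png",np.vstack([np.hstack(a[:2]),np.hstack([a[2],w])]))
E
```

```text
scene 256 [117.  25.] [[-183.0, -868.0, 19.0]]
scene 205 [249. 150.] [[471.0, -147.0, 19.0]]
scene 184 [201. 158.] [[526.0, -293.0, 19.0]]
scene 170 [240. 189.] [[628.0, -145.0, 19.0]]
scene 981 [491. 373.] [[1039.0, 503.0, 19.0]]
case [[461.0, 150.0, 59.0], [463.0, 268.0, 59.0], [690.0, 238.0, 59.0], [681.0, 123.0, 59.0], [534.0, 200.0, 59.0]]
side 322 [257. 233.] [[634.0, -142.0, 19.0]]
side 489 [194. 253.] [[478.0, -139.0, 19.0]]
side 513 [241. 294.] [[529.0, -288.0, 19.0]]
```

View pics/c1.png

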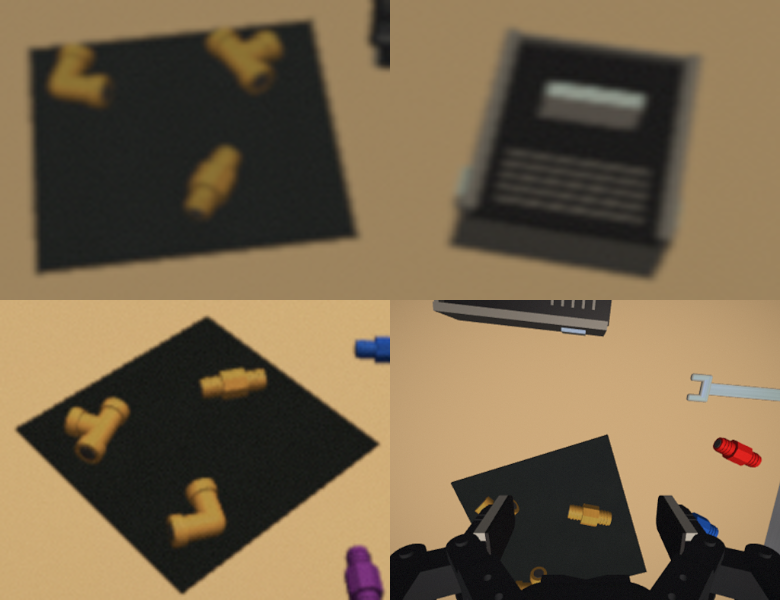

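Crop confirms: the coupling is the straight piece at scene (240,189), world about (631,-144). The other two are the elbow and the tee. Next I look at the case from close by.

```bash
python3 -m inch '[[0.035,-0.011,-0.01,0,0,0,-1],[0.035,-0.011,-0.01,0,0,0,-1],[0.035,-0.011,-0.01,0,0,0,-1],[0.035,-0.011,-0.01,0,0,0,-1],[0.035,-0.011,-0.01,0,0,0,-1],[0,0,0,0,0,0,-1],[0,0,0,0,0,0,-1]]'
python3 - <<'E'
from h import *
f=grab("wrist");cv2.imwrite("pics/w1.png",f["img"]);np.savez("w1.npz",**f);print(f["fx"],r.sense()["eef_pos"])
E
```

```text
clock: 0.95
eef_pos: [569.8, 175.5, 298.4]
tcp_rot: [3.141, 0.0, 1.573]
contact_force: [0.2, -0.8, -0.1]
opening: 0.995
grasp_force: 0.0
322.4129146286607 [569.9488685  174.68319627 298.05130985]
```

View pics/w1.png

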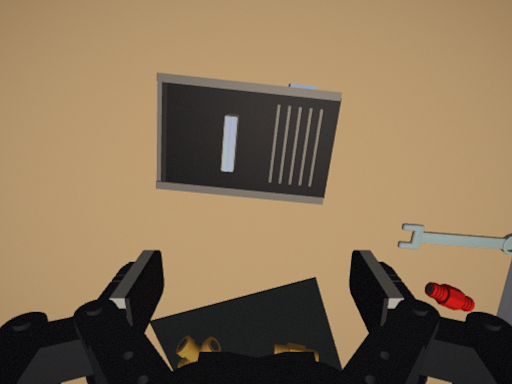

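The view shows the case's rim corners at about (157,73), (341,95), (323,203) and (156,188). The bright handle top is centred near (230,143) and the ribs are at the +x side. I fit these now.

Run:
```python
from h import *
f=dict(np.load("w1.npz"));
c=ray(f,[[157,73],[341,95],[323,203],[156,188]],59);print("rim",c[:,:2].round(1).tolist())
for i,j in((0,1),(3,2),(3,0),(2,1)):
    d=c[j]-c[i];print(np.linalg.norm(d).round(1),np.degrees(np.arctan2(d[1],d[0])).round(1))
h=cv2.cvtColor(f["img"],cv2.COLOR_BGR2HSV);m=cv2.inRange(f["img"],(150,130,120),(255,255,255));
z=np.zeros_like(m);z[100:185,205:255]=m[100:185,205:255]
k,l,st,ce=cv2.connectedComponentsWithStats(z);i=1+st[1:,4].argmax()
p=np.argwhere(l==i)[:,::-1];print(st[i])
w=ray(f,p,83)[:,:2].astype(np.float32);(cx,cy),s,a=cv2.minAreaRect(w);print("handle",cx,cy,s,a,w.mean(0))
```

```text
rim [[465.6, 268.6], [663.7, 246.7], [652.3, 121.8], [452.8, 140.3]]
199.3 -6.3
200.4 -5.3
129.0 84.3
125.3 84.8
[222 116  15  56 638]
handle 542.26513671875 196.32611083984375 (58.70942687988281, 12.470653533935547) 84.29525756835938 [542.3227  197.26807]
```

```bash
python3 -m inch '[[0.022,-0.0275,0.02,0,0,0,-1],[0,0,0.035,0,0,5.6,-1],[0,0,0.035,0,0,0,-1],[0,0,0.035,0,0,0,-1],[0,0,0.035,0,0,0,-1],[0,0,0.035,0,0,0,-1],[0,0,0.018,0,0,0,-1],[0,0,0,0,0,0,-1]]'; python3 -m inch '[[0,0,0,0,0,0,-1],[0,0,0,0,0,0,-1]]'
```

```text
clock: 1.8
eef_pos: [540.8, 194.9, 82.1]
tcp_rot: [-3.136, 0.003, 1.471]
contact_force: [0.5, 0.4, 1.0]
opening: 1.0
grasp_force: 0.0
clock: 2.0
eef_pos: [543.6, 196.8, 86.5]
tcp_rot: [3.14, -0.001, 1.472]
contact_force: [0.4, 0.0, -0.8]
opening: 0.999
grasp_force: 0.0
```

```bash
python3 -m inch '[[0,-0.001,0.009,0,0,0,-1],[0,0,0,0,0,0,-1],[0,0,0,0,0,0,1],[0,0,0,0,0,0,1],[0,0,0,0,0,0,1],[0,0,0,0,0,0,1],[0,0,0,0,0,0,1],[0,0,0,0,0,0,1]]' 40
```

```text
clock: 2.8
eef_pos: [541.6, 197.2, 76.5]
tcp_rot: [3.141, -0.0, 1.473]
contact_force: [-0.5, -0.6, 3.2]
opening: 0.154
grasp_force: 42.2
```

```bash
python3 -m inch '[[0,0.01,0,0,0,0,1],[0,0.016,0,0,0,0,1],[0,0.016,0,0,0,0,1],[0,0.016,0,0,0,0,1],[0,0.016,0,0,0,0,1],[0,0.016,0,0,0,0,1],[0,0.016,0,0,0,0,1],[0,0.008,0,0,0,0,1]]' 60;  python3 -m inch '[[0,0,0,0,0,0,1],[0,0,0,0,0,0,1]]'
```

```text
clock: 3.6
eef_pos: [656.2, 185.6, 76.6]
tcp_rot: [3.141, 0.0, 1.473]
contact_force: [-8.1, -0.1, 9.1]
opening: 0.147
grasp_force: 63.3
clock: 3.8
eef_pos: [655.7, 185.7, 76.6]
tcp_rot: [3.14, 0.0, 1.473]
contact_force: [1.7, -1.8, 3.6]
opening: 0.152
grasp_force: 62.4
```

```bash
python3 -m inch '[[0,0,0,0,0,0,-1],[0,0,0,0,0,0,-1],[0,0,0,0,0,0,-1],[0,0,0,0,0,0,-1],[0,0,-0.03,0,0,0,-1],[0,0,-0.04,0,0,0,-1],[0,0,-0.04,0,0,0,-1],[-0.02,0,-0.03,0,0,0,-1]]'; python3 -m inch '[[-0.04,0,0,0,0,0,-1],[-0.045,0,0,0,0,0,-1],[-0.045,0.002,0,0,0,0,-1],[-0.045,0.002,0,0,0,0,-1],[-0.045,0,0,0,0,0,-1],[-0.04,0,0,0,0,0,-1],[-0.015,0,0,0,0,0,-1],[0,0,0,0,0,0,-1]]';python3 -m inch '[[0,0,0,0,0,0,-1],[0,0,0,0,0,0,-1]]'
python3 - <<'E'
from h import *
f=grab("wrist");np.savez("w2.npz",**f);cv2.imwrite("pics/w2.png",f["img"])
m=brass(f);k,l,st,c=cv2.connectedComponentsWithStats(m)
for i in range(1,k):
    if st[i,4]>300:
        p=np.argwhere(l==i)[:,::-1];w=ray(f,p,19)[:,:2].astype(np.float32)
        print(st[i].tolist(),c[i].round(),cv2.minAreaRect(w))
s=grab("scene");cv2.imwrite("pics/s2.png",s["img"])
E
```

```text
clock: 4.6
eef_pos: [653.7, 167.9, 219.0]
tcp_rot: [3.139, -0.002, 1.475]
contact_force: [0.3, -0.2, -0.0]
opening: 1.001
grasp_force: 0.0
clock: 5.4
eef_pos: [629.9, -109.8, 216.3]
tcp_rot: [-3.142, 0.0, 1.47]
contact_force: [0.1, 0.0, 0.2]
opening: 0.999
grasp_force: 0.0
clock: 5.6
eef_pos: [630.3, -106.6, 216.2]
tcp_rot: [-3.141, -0.0, 1.474]
contact_force: [-0.2, 0.0, -0.1]
opening: 1.0
grasp_force: 0.0
[227, 188, 68, 33, 1518] [260. 204.] ((633.3243408203125, -146.64552307128906), (34.245880126953125, 71.89468383789062), 78.54063415527344)
[84, 190, 68, 63, 2179] [115. 218.] ((471.71429443359375, -143.9843292236328), (85.546142578125, 53.265010833740234), 43.61672592163086)
[158, 295, 48, 51, 1377] [184. 325.] ((523.6889038085938, -286.83453369140625), (74.78943634033203, 57.38489532470703), 81.76017761230469)
```

View pics/w2.png

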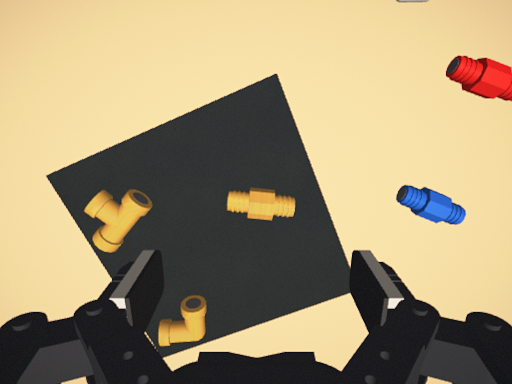

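View pics/s2.png

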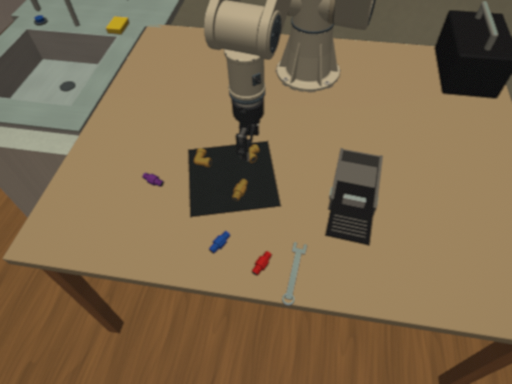

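The wrist view shows the straight coupling at (260,204) with the elbow at (184,325) and the tee at (115,218). The scene view shows the cover fully back, with the case open on the robot's side. Next I turn the jaws across the collar.

```bash
python3 -m inch '[[-0.0395,0.007,0,0,0,0,-1],[0,0,0,0,0,-8.5,-1],[0,0,0,0,0,-8.5,-1],[0,0,0,0,0,-8.5,-1],[0,0,0,0,0,-8.5,-1],[0,0,0,0,0,-8.5,-1],[0,0,0.03,0,0,-8.5,-1],[0,0,0.03,0,0,-8.5,-1]]'; python3 -m inch '[[0,0,0.03,0,0,-8.5,-1],[0,0,0,0,0,-8.5,-1],[0,0,0,0,0,-8.5,-1],[0,0,0,0,0,0,-1],[0,0,0,0,0,0,-1],[0,0,0,0,0,0,-1]]'
cat > m.py <<'E'
from h import *
import sys
f=grab("wrist");cv2.imwrite(sys.argv[1],f["img"])
m=brass(f);k,l,st,c=cv2.connectedComponentsWithStats(m);s=r.sense()
for i in range(1,k):
    if st[i,4]>1500:
        p=np.argwhere(l==i)[:,::-1];w=ray(f,p,19)[:,:2].astype(np.float32)
        b=cv2.minAreaRect(w);print(st[i].tolist(),b)
        d=np.r_[np.array(b[0])-s["eef_pos"][:2],0];print("tool shift",Ro.from_euler('xyz',s["tcp_rot"]).inv().apply(d).round(1))
print(np.degrees(s["tcp_rot"][2]),s["eef_pos"],s["qpos"][5])
E
python3 m.py pics/w3.png
```

```text
clock: 6.5
eef_pos: [634.3, -147.1, 156.6]
tcp_rot: [3.14, 0.002, 2.519]
contact_force: [-0.3, 1.0, -0.7]
opening: 1.003
grasp_force: 0.0
clock: 7.1
eef_pos: [633.5, -147.6, 126.6]
tcp_rot: [3.142, 0.0, 2.954]
contact_force: [0.4, -0.3, 0.7]
opening: 1.001
grasp_force: 0.0
[0, 37, 83, 86, 3684] ((531.1849365234375, -278.5776672363281), (56.149559020996094, 55.62392044067383), 65.6871337890625)
tool shift [  76.1 -147.6   -0. ]
[238, 146, 42, 94, 2302] ((635.1438598632812, -145.7275848388672), (31.070974349975586, 74.97432708740234), 78.30229949951172)
tool shift [-1.3  2.3  0. ]
169.2687981290744 [ 633.46181769 -147.75631011  126.55815736] -1.61498350114495
```

View pics/w3.png

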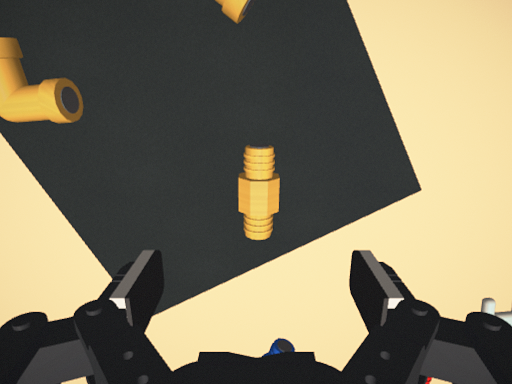

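The coupling is centred at about (259,193), aligned between the jaws to within 1°. I shift 2 mm, go down and grip.

```bash
python3 -m inch '[[-0.001,0.002,0.02,0,0,1,-1],[0,0,0.03,0,0,0,-1],[0,0,0.03,0,0,0,-1],[0,0,0.02,0,0,0,-1],[0,0,0.003,0,0,0,-1],[0,0,0,0,0,0,-1],[0,0,0,0,0,0,-1],[0,0,0,0,0,0,1]]' 40; python3 -m inch '[[0,0,0,0,0,0,1],[0,0,0,0,0,0,1],[0,0,0,0,0,0,1],[0,0,0,0,0,0,1]]'
```

```text
clock: 7.95
eef_pos: [635.6, -146.4, 24.8]
tcp_rot: [-3.142, 0.002, 2.939]
contact_force: [1.1, -0.8, -0.2]
opening: 0.856
grasp_force: 0.0
clock: 8.35
eef_pos: [634.8, -146.3, 23.8]
tcp_rot: [-3.142, 0.0, 2.939]
contact_force: [-1.6, 0.6, 6.2]
opening: 0.339
grasp_force: 39.6
```

```bash
python3 -m inch '[[0,0,-0.02,0,0,0,1],[0,0,-0.04,0,0,0,1],[0,0,-0.04,0,0,0,1],[0.009,0.0157,-0.03,0,0,0,1],[0.018,0.0315,0,0,0,0,1],[0.018,0.0315,0,0,0,0,1],[0.018,0.0315,0,0,0,0,1],[0.018,0.0315,0,0,0,0,1]]'; python3 -m inch '[[0.018,0.0315,0,0,0,0,1],[0.018,0.0315,0,0,0,0,1],[0.018,0.0315,0,0,0,0,1],[0.018,0.0315,0,0,0,0,1],[0.018,0.0315,0,0,0,0,1],[0.009,0.0155,0,0,0,-6,1],[0,0,0,0,0,0,1],[0,0,0,0,0,0,1]]'
python3 - <<'E'
from h import *
f=grab("wrist");cv2.imwrite("pics/w4.png",f["img"]);np.savez("w4.npz",**f);print(r.sense()["eef_pos"],r.sense()["tcp_rot"])
E
```

```text
clock: 9.15
eef_pos: [582.8, 10.1, 153.0]
tcp_rot: [-3.142, -0.0, 2.939]
contact_force: [0.5, -0.9, -2.5]
opening: 0.34
grasp_force: 40.5
clock: 9.95
eef_pos: [521.3, 198.2, 153.0]
tcp_rot: [-3.141, -0.0, 3.043]
contact_force: [0.0, -0.8, -1.9]
opening: 0.341
grasp_force: 40.5
[521.51855345 197.73205657 153.07628051] [-3.14114086e+00 -2.94697729e-04  3.04233545e+00]
```

View pics/w4.png

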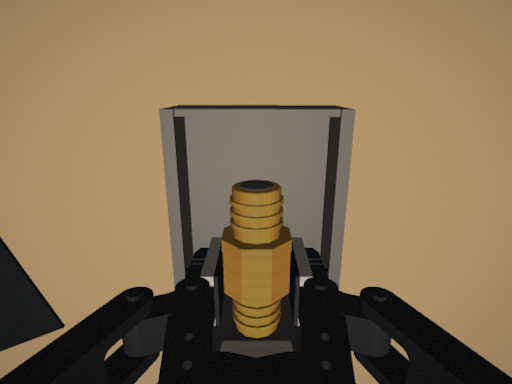

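The view shows the coupling held at (257,260), centred between the case's walls. I lower it and let go with a partial opening.

```bash
python3 -m inch '[[0,0,0.025,0,0,0,1],[0,0,0.03,0,0,0,1],[0,0,0.03,0,0,0,1],[0,0,0.025,0,0,0,1],[0,0,0.011,0,0,0,1],[0,0,0.005,0,0,0,1],[0,0,0,0,0,0,1],[0,0,0,0,0,0,1]]'; python3 -m inch '[[0,0,0,0,0,0,0.1],[0,0,0,0,0,0,0],[0,0,0,0,0,0,-0.1],[0,0,0,0,0,0,-0.1],[0,0,0,0,0,0,-0.1],[0,0,0,0,0,0,-0.1],[0,0,0,0,0,0,-0.1]]'
```

```text
clock: 10.8
eef_pos: [522.4, 198.3, 28.3]
tcp_rot: [3.141, 0.001, 3.043]
contact_force: [-0.6, 0.1, -1.9]
opening: 0.338
grasp_force: 40.5
clock: 11.5
eef_pos: [521.5, 198.2, 27.3]
tcp_rot: [-3.142, -0.0, 3.044]
contact_force: [0.1, 0.5, -0.6]
opening: 0.549
grasp_force: 0.0
```

```bash
python3 -m inch '[[0,0,-0.02,0,0,0,-0.1],[0,0,-0.035,0,0,0,-0.1],[0,0,-0.035,0,0,0,-0.1],[0,0,-0.035,0,0,0,-0.1],[-0.035,0,0,0,0,0,-1],[-0.035,0.0005,0,0,0,0,-1],[-0.035,0,0,0,0,0,-1],[-0.03,0,0,0,0,0,-1]]'; python3 -m inch '[[0,0,0,0,0,8.5,-1],[0,0,0,0,0,8.5,-1],[0,0,0,0,0,8.5,-1],[0,0,0,0,0,8.5,-1],[0,0,0,0,0,8.5,-1],[0,0,0,0,0,8.5,-1],[0,0,0,0,0,8.5,-1],[0,0,0,0,0,8.5,-1]]'; python3 -m inch '[[0,0,0,0,0,8.5,-1],[0,0,0,0,0,8.5,-1],[0,0,0,0,0,5,-1],[0,0,0,0,0,0,-1],[0,0,0,0,0,0,-1]]'
python3 - <<'E'
from h import *
f=grab("wrist");cv2.imwrite("pics/w5.png",f["img"]);print(r.sense()["eef_pos"],r.sense()["tcp_rot"])
E
```

```text
clock: 12.3
eef_pos: [657.6, 185.3, 152.4]
tcp_rot: [3.141, 0.001, 3.044]
contact_force: [0.8, 0.4, 0.1]
opening: 1.002
grasp_force: 0.0
clock: 13.1
eef_pos: [655.8, 185.5, 152.1]
tcp_rot: [-3.141, -0.0, 1.851]
contact_force: [0.6, 0.8, 0.1]
opening: 0.997
grasp_force: 0.0
clock: 13.6
eef_pos: [655.9, 185.5, 152.1]
tcp_rot: [-3.141, 0.0, 1.476]
contact_force: [-0.6, 0.0, 0.3]
opening: 0.997
grasp_force: 0.0
[655.88126344 185.53526327 152.17346065] [-3.14137567e+00  7.62028321e-05  1.47559956e+00]
```

View pics/w5.png

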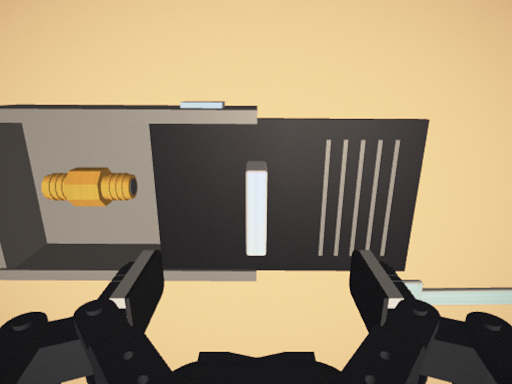

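The coupling lies on the case floor at (90,187), clear of the cover, and the handle is at (257,208), midway between the jaws. I grip the bar and slide the cover shut.

```bash
python3 -m inch '[[0,0,0.03,0,0,0,-1],[0,0,0.03,0,0,0,-1],[0,0,0.0155,0,0,0,-1],[0,0,0,0,0,0,-1],[0,0,0,0,0,0,1],[0,0,0,0,0,0,1],[0,0,0,0,0,0,1],[0,0,0,0,0,0,1]]' 60; python3 -m inch '[[0,0,0,0,0,0,1],[0,0,0,0,0,0,1],[0,-0.006,0,0,0,0,1],[0,-0.016,0,0,0,0,1],[0,-0.016,0,0,0,0,1],[0,-0.016,0,0,0,0,1],[0,-0.016,0,0,0,0,1],[0,-0.016,0,0,0,0,1]]'; python3 -m inch '[[0,-0.016,0,0,0,0,1],[0,-0.01,0,0,0,0,1],[0,-0.004,0,0,0,0,1],[0,-0.001,0,0,0,0,1],[0,0,0,0,0,0,1],[0,0,0,0,0,0,1]]'
```

```text
clock: 14.45
eef_pos: [656.6, 185.7, 77.9]
tcp_rot: [3.14, -0.001, 1.473]
contact_force: [-0.2, 0.4, 0.5]
opening: 0.329
grasp_force: 0.0
clock: 15.25
eef_pos: [570.6, 194.3, 77.6]
tcp_rot: [3.139, -0.001, 1.473]
contact_force: [1.5, 0.6, 4.1]
opening: 0.147
grasp_force: 60.1
clock: 15.85
eef_pos: [539.7, 197.4, 77.6]
tcp_rot: [3.141, -0.001, 1.473]
contact_force: [-2.0, 0.5, 8.0]
opening: 0.15
grasp_force: 60.7
```

```bash
python3 -m inch '[[0,-0.002,0,0,0,0,1],[0,0,0,0,0,0,1],[0,0,0,0,0,0,1]]'; python3 -m inch '[[0,-0.002,0,0,0,0,1],[0,0,0,0,0,0,1],[0,0,0,0,0,0,1]]'
```

```text
clock: 16.15
eef_pos: [538.1, 197.6, 77.6]
tcp_rot: [3.14, -0.001, 1.473]
contact_force: [0.3, 0.4, 8.0]
opening: 0.15
grasp_force: 60.6
clock: 16.45
eef_pos: [536.5, 197.7, 77.6]
tcp_rot: [3.139, -0.001, 1.473]
contact_force: [2.4, -0.4, 7.2]
opening: 0.146
grasp_force: 60.5
```

```bash
python3 -m inch '[[0,-0.002,0,0,0,0,1],[0,0,0,0,0,0,1],[0,0,0,0,0,0,1]]'; python3 -m inch '[[0,0,0,0,0,0,-1],[0,0,0,0,0,0,-1],[0,0,0,0,0,0,-1],[0,0,0,0,0,0,-1],[0,0,-0.03,0,0,0,-1],[0,0,-0.05,0,0,0,-1],[0,0,-0.05,0,0,0,-1],[0,0,0,0,0,0,-1]]';python3 -m inch '[[0,0,0,0,0,0,-1],[0,0,0,0,0,0,-1],[0,0,0,0,0,0,-1]]'
python3 - <<'E'
from h import *
f=grab("wrist");cv2.imwrite("pics/w6.png",f["img"][:300])
E
```

```text
clock: 16.75
eef_pos: [536.4, 197.8, 77.6]
tcp_rot: [3.136, -0.002, 1.473]
contact_force: [9.5, -2.2, -0.2]
opening: 0.149
grasp_force: 59.7
clock: 17.55
eef_pos: [536.9, 198.9, 213.6]
tcp_rot: [3.132, -0.005, 1.473]
contact_force: [0.2, -1.3, 0.2]
opening: 1.001
grasp_force: 0.0
clock: 17.85
eef_pos: [532.5, 197.3, 205.2]
tcp_rot: [-3.139, 0.001, 1.473]
contact_force: [0.7, -0.2, 0.5]
opening: 1.001
grasp_force: 0.0
```

View pics/w6.png

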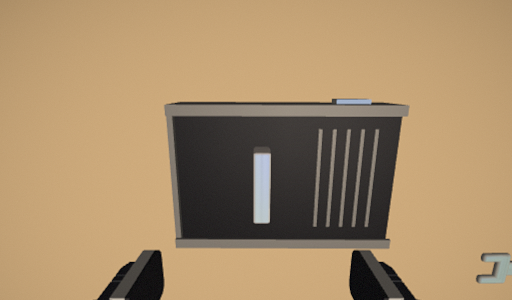

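The cover is up against its end stop: the contact force rose to 9.5 N with no further motion. The case shows shut, with the handle at (262,187), and the arm is clear.

```bash
python3 -c "
from rig import r
print(r.sign_off())"
```

```text
the job is handed in; nothing more can be done
None
```

The straight brass coupling is in the case, released, and the cover is slid shut against its stop. The job was handed in at about 18 s on the robot's clock; hand-in gave no verdict.

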